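# Find the unglued mast by feel and move it to the gluing stand

## Task

One of the three masts of the model ship was never glued in. Find it by gently rocking the masts - towards the bow and then back towards the stern, as far as the play goes, never forcing one that stays firm - then draw the loose one out of the deck and stand it fully down in either hole of the gluing stand. Leave the two firm masts, the thread spools and the little dish as they are.

Things in the scene. Friction and masses are not known exactly. Their poses are not given: they have to be found in the camera images.
- hull: Wooden model ship hull, 340 mm long, 76 mm wide, fixed on the 3 mm green mat on a plywood cradle 110 mm wide. Origin: centre of the underside; x to the bow (round end; its bowsprit rises to 76 mm above the origin), z up. Deck 50 mm above the origin; bulwarks 6 mm, transom 10 mm and two hatches 5 mm above the deck. Three masts in a row along x, 80 mm apart.
- mast_a: One of three look-alike pale round wooden masts, 120 mm long, about 30 g: 14 mm thick for its lower 108 mm, then an 11 mm tenon; flush dark bands. Origin: centre of its foot (2 mm chamfer); z up the mast, x to the bow. Starts upright, 26 mm of it in a deck hole, 94 mm clear. Two are glued, one stands dry; which one is not to be seen and its place changes.
- mast_b: One of three look-alike pale round wooden masts, 120 mm long, about 30 g: 14 mm thick for its lower 108 mm, then an 11 mm tenon; flush dark bands. Origin: centre of its foot (2 mm chamfer); z up the mast, x to the bow. Starts upright, 26 mm of it in a deck hole, 94 mm clear. Two are glued, one stands dry; which one is not to be seen and its place changes.
- mast_c: One of three look-alike pale round wooden masts, 120 mm long, about 30 g: 14 mm thick for its lower 108 mm, then an 11 mm tenon; flush dark bands. Origin: centre of its foot (2 mm chamfer); z up the mast, x to the bow. Starts upright, 26 mm of it in a deck hole, 94 mm clear. Two are glued, one stands dry; which one is not to be seen and its place changes.
- collar_a: Dark square wooden collar round the foot of mast_a, 32 x 32 mm seen from above, let into the deck. Origin: 30 mm below deck level on the mast's axis; its top is 2 mm above the deck; its hole is 15.8 mm wide, 28 mm deep. A glued mast and its collar lean together about 2 mm at the masthead per 10 N of side push and spring back. The dry mast rocks about 0.1 rad (12 mm at the masthead) either way almost without force, then meets the collar.
- collar_b: Dark square wooden collar round the foot of mast_b, 32 x 32 mm seen from above, let into the deck. Origin: 30 mm below deck level on the mast's axis; its top is 2 mm above the deck; its hole is 15.8 mm wide, 28 mm deep. A glued mast and its collar lean together about 2 mm at the masthead per 10 N of side push and spring back. The dry mast rocks about 0.1 rad (12 mm at the masthead) either way almost without force, then meets the collar.
- collar_c: Dark square wooden collar round the foot of mast_c, 32 x 32 mm seen from above, let into the deck. Origin: 30 mm below deck level on the mast's axis; its top is 2 mm above the deck; its hole is 15.8 mm wide, 28 mm deep. A glued mast and its collar lean together about 2 mm at the masthead per 10 N of side push and spring back. The dry mast rocks about 0.1 rad (12 mm at the masthead) either way almost without force, then meets the collar.
- stand: Gluing stand: plywood block 110 x 60 x 30 mm with a dark foot, fixed on the green mat. Origin: centre of the underside, z up. Two upright holes in its top, 28 mm either side of the centre along its x.
- stand_hole0 (a point): Centre of the mouth of a hole of the gluing stand, in its top face 30 mm above its underside: 18 mm wide, 22 mm deep, chamfered.
- stand_hole1 (a point): Centre of the mouth of a hole of the gluing stand, in its top face 30 mm above its underside: 18 mm wide, 22 mm deep, chamfered.
- thread_dark: Small wooden spool with dark thread, 25 mm wide, 29 mm high, standing loose near the hull. Origin: centre of the underside. Leave alone.
- thread_pale: Small wooden spool with pale thread, 25 mm wide, 29 mm high, standing loose. Origin: centre of the underside. Leave alone.
- brass_dish: Small clear round dish with brass bits, 36 mm wide, 16 mm high, standing loose. Origin: centre of the underside. Leave alone.
There are look-alikes about, which are no part of the job. There is more than one size of the stand; the one meant has the size given above.

How it is judged:
By the outcome, as a careful person would: the job done as asked, in the order asked, and still so for the second after the job is handed in, with the robot touching nothing.
It also fails if it takes over 59 s, if anything falls off the work surface, if the arm or the gripper's body presses on something with over 40 N, if the wrist force passes 120 N, or if a joint passes its speed limit or range.

## Robot

A 6-joint arm with a two-finger parallel gripper is mounted at the origin on a cart in front of the work surface, level with it; the furniture and walls round the work are solid. World frame = base frame: x ahead of the robot, y to its left, z up, the work surface at z = 0. Lengths are in mm, angles in rad, forces in N, time in s.
With the tool pointing down it reaches from about 425 to 1125 mm from the base axis. Payload 14.9 kg.
Tool frame: the origin (TCP) lies between the finger pads; the fingertips stand 22 mm ahead of it and the grasp point (between the pads) lies 3 mm ahead of it; z points along the fingers, y is the direction in which the jaws open and shut (so a half turn about z gives the same grasp; the last joint's range is limited). The gripper opens to 91 mm and grips with 3 to 60 N. Pads are 32 mm wide; open, the fingers measure 118 mm over their backs; the gripper's body (76 mm by 178 mm) begins 60 mm behind the grasp point.
Start: joints at [-1.188, 0.379, 1.734, -0, 1.028, -0.033], TCP at [282.743, -640.371, 213.832] pointing down, gripper open.
Joint ranges: [-2.77, 2.77], [-0.74, 2.19], [0, 2.66], [-1.06, 4.2], [0.31, 2.87], [-3.08, 3.08]. Speed limits (rad/s): [1.89, 1.89, 2.39, 3.14, 3.14, 3.14].

## Interface

Orientations are given as a rotation vector (axis times angle).
In Python, from workcell import get_state, eyes, order gives the robot as it stands. The module is installed in compiled form; this text tells all that it offers.
- The arm moves only by the shell command python3 -m jog 'ROWS'. ROWS is JSON, one flat list of numbers, 7 for each row, row after row: the turn, a rotation vector about the tool's x, y, z in degrees, then the shift along the tool's x, y, z in cm, then the closure, from 0 (fully open) to 1 (shut). A call has 1 to 20 rows; each row shifts and turns the commanded pose from where the row before left it, along the tool's axes as they then stand; what a row does not reach is not made up. A row lasts 1/12 s, in which the tool goes at most 41.7 mm and 7.16 degrees, less where a joint would pass 70% of its speed; a pose out of reach is approached as far as the arm can. A call with a gripper value outside its range is refused whole. The fingers move at their own pace and stop on an object; the grip force is fixed at half the most. Time passes only in rows, so rows that do not move let the fingers close. It gives the time, the measured TCP pose, the force and the opening at its end, in the units of the state.
- get_state(): the state, without advancing time (a new reading comes with each control period).
- eyes.camera(name): name is "side" or "top"; returns the picture (384x512x3 uint8, red, green, blue); there is no depth.
- eyes.camera_params(name): a dict with "fx", "fy", "cx", "cy" (pixels), "R" (3x3) and "t" (3): a world point X has camera coordinates R X + t. Camera axes: x right, y down, z forward; pixel columns grow to the right and rows downward; lengths in mm; the calibration is good to about 2 mm. A picture is of the moment at which its call begins. camera_params takes no time and is no camera call.
- order.job_done(): hands the job in, once; it reports no verdict.
The state is a dict: "time_s": time; "joint_pos": joint angles; "joint_velocities": joint speeds; "tau": joint torques, N m; "position": TCP position; "ee_rot": TCP orientation; "wrist_force": force on the tool from outside, world axes, zero at the start; "ft_torque": the same for the moment, N m; "gripper_width": opening from 0.0 (shut) to 1.0 (fully open).
Only numpy, scipy, OpenCV 4.12 (cv2) and the standard library are available. Lean on these libraries where they do the work, as an engineer would, in place of code of your own. Each camera call takes 0.05 s, during which the arm holds its last target.

## Working session

There is one attempt and no reset: what is moved stays moved. The work goes in short steps, Python scripts to look and compute and a shell command to move; the robot and the scene stay as the last step left them, time stands still between calls to the robot, and variables do not carry over. Pictures are saved under pics/ and viewed, and the job is handed in when it is done.

```bash
mkdir -p pics; python3 - <<'E'
from workcell import get_state, eyes
import cv2,json
s=get_state();print(s)
for n in("side","top"):
    im=eyes.camera(n);cv2.imwrite(f"pics/{n}0.png",im[:,:,::-1]);
    p=eyes.camera_params(n);print(n,p)
E
```

```text
{'time_s': 0.0, 'joint_pos': array([-1.18828177e+00,  3.79417233e-01,  1.73479211e+00, -5.12462252e-05,
        1.02852650e+00, -3.32927915e-02]), 'joint_velocities': array([-0.00097615,  0.00102561, -0.0014738 , -0.00207865, -0.00095442,
       -0.00267455]), 'tau': array([-7.98527217e-04, -7.63724613e+01, -4.34368515e+01,  6.50298782e-02,
        4.24404186e-02, -8.45441741e-05]), 'position': array([ 282.5842074 , -639.97455043,  213.17658845]), 'ee_rot': array([-3.07283815e+00, -6.48263405e-01,  3.79704236e-04]), 'wrist_force': array([0.86926889, 0.3451509 , 0.49361556]), 'ft_torque': array([-0.01502224, -0.01623565, -0.03576661]), 'gripper_width': 1.00247530917563}
side {'fx': 378.74692990315106, 'fy': 378.74692990315106, 'cx': 252.32650793020204, 'cy': 193.0562715656956, 'R': array([[-0.94791337, -0.31827428,  0.0127172 ],
       [-0.16119811,  0.44489472, -0.88095622],
       [ 0.27472789, -0.83712017, -0.47302686]]), 't': array([586.61092241, 122.29013379, 871.90911741])}
top {'fx': 490.42724498748214, 'fy': 490.42724498748214, 'cx': 249.3482216169052, 'cy': 184.68252086201403, 'R': array([[ 0.00611888, -0.9999774 , -0.00278458],
       [-0.97556761, -0.00535791, -0.21963408],
       [ 0.2196142 ,  0.00406046, -0.97557835]]), 't': array([  73.84676691,  602.84150524, 1198.78798333])}
```

View pics/side0.png

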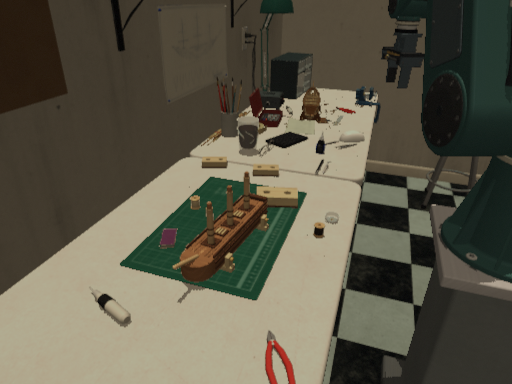

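View pics/top0.png

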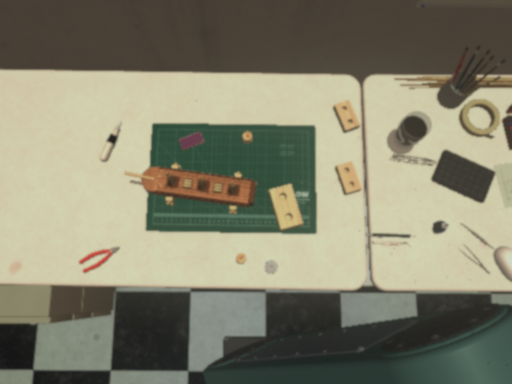

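Side view: the ship lies with its bow at (185,265) and its masts at about (210,215), (230,198) and (247,183). The stand on the mat is at (277,197), with two smaller stands at (214,162) and (266,170). In the top view the stand is at (286,206) and the look-alikes are at (346,115) and (348,178). Next I'll make close crops.

```bash
python3 - <<'E'
import cv2
a=cv2.imread("pics/top0.png")[110:280,120:370];cv2.imwrite("pics/topc.png",cv2.resize(a,None,fx=3.2,fy=3.2,interpolation=cv2.INTER_CUBIC))
a=cv2.imread("pics/side0.png")[140:290,150:350];cv2.imwrite("pics/sidec.png",cv2.resize(a,None,fx=4,fy=4,interpolation=cv2.INTER_CUBIC))
E
```

```text
(no output)
```

View pics/topc.png

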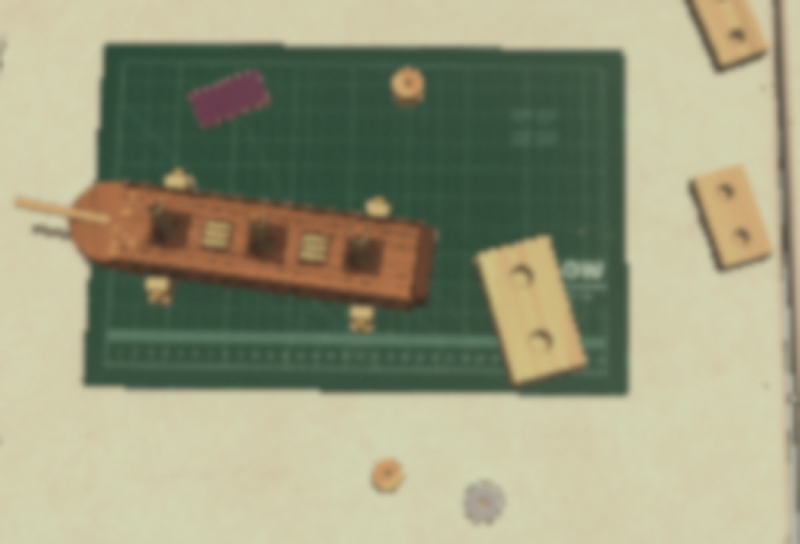

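View pics/sidec.png

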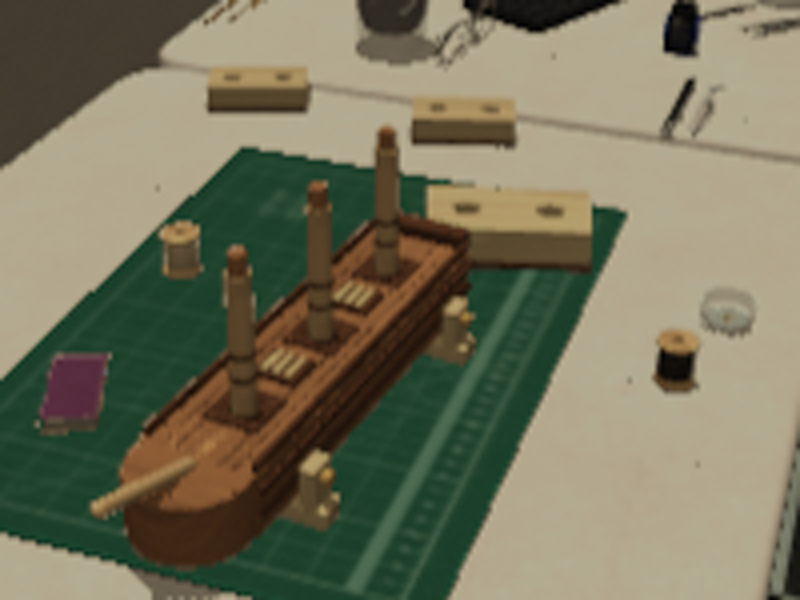

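```bash
python3 - <<'E'
import cv2
a=cv2.imread("pics/top0.png")[155:220,140:265];cv2.imwrite("pics/topd.png",cv2.resize(a,None,fx=6.4,fy=6.4,interpolation=cv2.INTER_CUBIC))
a=cv2.imread("pics/top0.png")[175:235,262:312];cv2.imwrite("pics/tope.png",cv2.resize(a,None,fx=8,fy=8,interpolation=cv2.INTER_CUBIC))
a=cv2.imread("pics/side0.png")[165:250,195:305];cv2.imwrite("pics/sided.png",cv2.resize(a,None,fx=7,fy=7,interpolation=cv2.INTER_CUBIC))
E
```

```text
(no output)
```

View pics/topd.png

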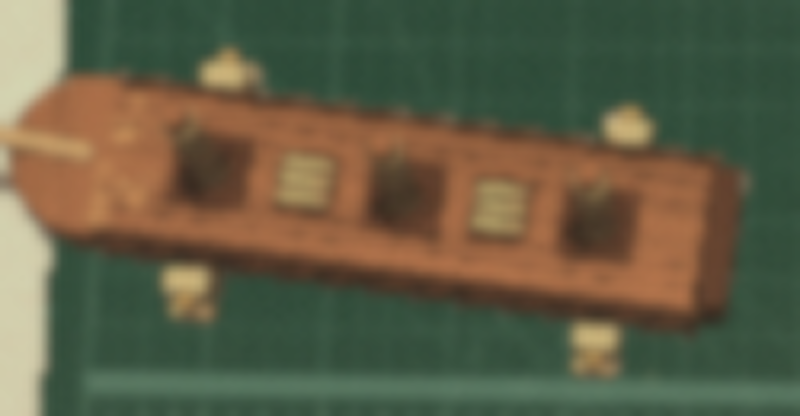

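View pics/tope.png

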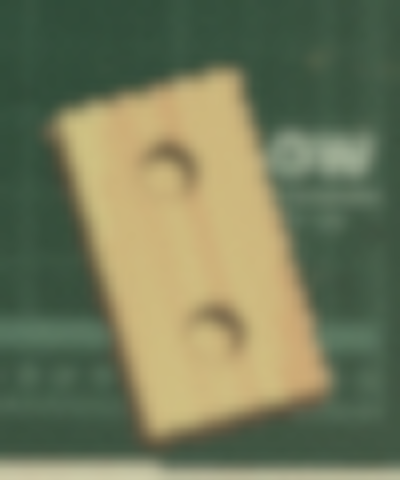

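View pics/sided.png

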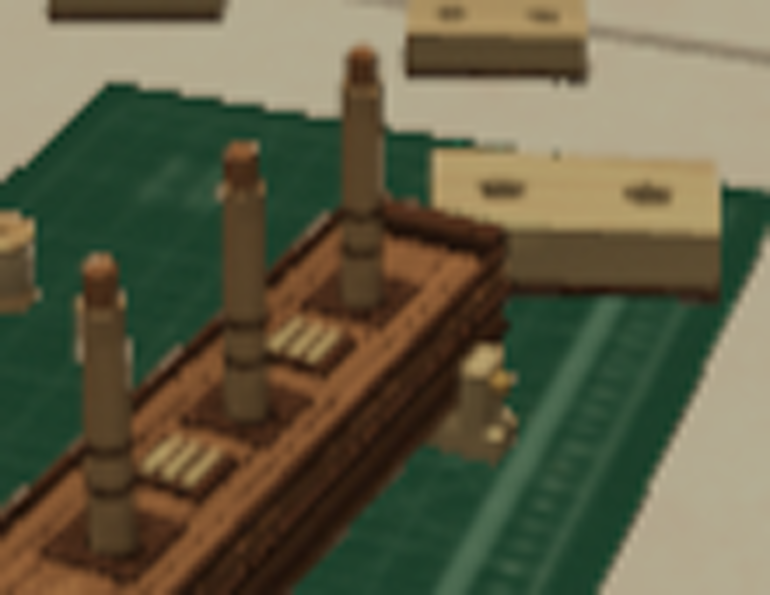

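```bash
cat > h.py <<'E'
import numpy as np
from workcell import eyes,get_state
from scipy.spatial.transform import Rotation as Rot
P={n:eyes.camera_params(n) for n in("side","top")}
def ray(n,u,v):
    p=P[n];d=p["R"].T@np.array([(u-p["cx"])/p["fx"],(v-p["cy"])/p["fy"],1]);return -p["R"].T@p["t"],d/np.linalg.norm(d)
def plane(n,u,v,z):
    o,d=ray(n,u,v);return o+d*(z-o[2])/d[2]
def tri(a,b):
    (o1,d1),(o2,d2)=ray("top",*a),ray("side",*b)
    s=np.linalg.lstsq(np.c_[d1,-d2],o2-o1,rcond=None)[0]
    p,q=o1+s[0]*d1,o2+s[1]*d2;return (p+q)/2,np.linalg.norm(p-q)
def proj(n,X):
    p=P[n];c=p["R"]@np.array(X)+p["t"];return np.array([p["fx"]*c[0]/c[2]+p["cx"],p["fy"]*c[1]/c[2]+p["cy"]])
def un(U,V,s,ox,oy): return ((U+.5)/s-.5+ox,(V+.5)/s-.5+oy)
E
python3 - <<'E'
from h import *
np.set_printoptions(precision=1,suppress=True)
for n in P: print(n,-P[n]["R"].T@P[n]["t"])
T=lambda a:un(*a,6.4,140,155);E=lambda a:un(*a,8,262,175);S=lambda a:un(*a,7,195,165)
for i,(a,b,c,d) in enumerate(zip([(211,170),(406,196),(599,219)],[(113,545),(248,415),(362,303)],[(187,130),(395,155),(597,185)],[(100,258),(241,147),(362,50)])):
    print("foot",tri(T(a),S(b)),"at z55 top",plane("top",*T(a),55)[:2],"side",plane("side",*S(b),55)[:2])
    print(" head tri",tri(T(c),S(d)),"side@147",plane("side",*S(d),147))
for a,b in zip([(168,170),(216,330)],[(502,188),(648,193)]):
    print("hole",tri(E(a),S(b)),plane("top",*E(a),33),plane("side",*S(b),33))
E
```

```text
side [336.2 862.2 512.7]
top [ 324.4   72.2 1302.1]
foot (array([615.5, 279. ,  50.9]), np.float64(2.141967342442803)) at z55 top [613.5 278.1] side [614.2 284.2]
 head tri (array([613.2, 274.6, 145.1]), np.float64(10.20124685738139)) side@147 [617.5 276.7 147. ]
foot (array([604.8, 198.8,  50.1]), np.float64(1.3035243849282576)) at z55 top [603.1 198.2] side [602.7 205.8]
 head tri (array([603.4, 195. , 143.7]), np.float64(8.469294880422682)) side@147 [605.7 200.1 147. ]
foot (array([594.9, 119.6,  50. ]), np.float64(0.3097386524254993)) at z55 top [593.9 119.4] side [591.9 127.7]
 head tri (array([591.7, 117.9, 144.4]), np.float64(7.95563220547806)) side@147 [594.3 122.2 147. ]
hole (array([581.8, -10.2,  31.9]), np.float64(2.131146210021216)) [580.5 -10.3  33. ] [582.3  -8.4  33. ]
hole (array([528. , -25.6,  31.9]), np.float64(1.2132836543153933)) [527.2 -25.5  33. ] [528.2 -23.7  33. ]
```

```bash
cat >> h.py <<'E'
np.set_printoptions(precision=2,suppress=True)
def st():
    s=get_state();R=Rot.from_rotvec(s["ee_rot"]).as_matrix()
    return s,R
def rel(target,yvec=None):
    s,R=st();d=R.T@(np.array(target)-s["position"])/10
    print("t",s["time_s"],"pos",s["position"],"F",s["wrist_force"],"w",s["gripper_width"],"tool shift cm",d)
    if yvec is not None:
        y=np.array([yvec[0],yvec[1],0.]);y/=np.linalg.norm(y)
        l=R.T@y;a=np.degrees(np.arctan2(-l[0],l[1]));print("turn z",a,"or",(a+180+180)%360-180)
    return d
B=np.array([20,158.5])/np.hypot(20,158.5)
E
python3 - <<'E'
from h import *
s,R=st();print(R)
rel([595,119.5,213],B)
E
```

```text
[[ 0.91  0.4  -0.  ]
 [ 0.4  -0.91  0.  ]
 [ 0.   -0.   -1.  ]]
t 0.1 pos [ 282.63 -640.01  213.28] F [0.04 0.04 0.29] w 1.001400662201344 tool shift cm [ 59.25 -56.86   0.09]
turn z -148.98498437386473 or 31.015015626135266
```

Masts at top-view pixels (173,181), (203,185) and (233,189) could each be the loose one, and only rocking will tell. Stand candidates are the mat stand at (286,206), with measured hole spacing 56 mm, which matches, and the smaller blocks at (346,115) and (348,178), which are rejected. The crop confirmed this choice. I'll move to the stern mast first.

```bash
python3 -m jog '[0,0,0,2.9,-2.8,0,0, 0,0,0,2.9,-2.8,0,0, 0,0,0,2.9,-2.8,0,0.6, 0,0,0,2.9,-2.8,0,0.6, 0,0,0,2.9,-2.8,0,0.6, 0,0,0,2.9,-2.8,0,0.6, 0,0,0,2.9,-2.8,0,0.6, 0,0,0,2.9,-2.8,0,0.6, 0,0,0,2.9,-2.8,0,0.6, 0,0,0,2.9,-2.8,0,0.6, 0,0,0,2.9,-2.8,0,0.6, 0,0,0,2.9,-2.8,0,0.6, 0,0,0,2.9,-2.8,0,0.6, 0,0,0,2.9,-2.8,0,0.6, 0,0,0,2.9,-2.8,0,0.6, 0,0,0,2.9,-2.8,0,0.6, 0,0,0,2.9,-2.8,0,0.6, 0,0,0,2.9,-2.8,0,0.6, 0,0,0,2.9,-2.8,0,0.6, 0,0,0,0,0,0,0.6]'
python3 -m jog '[0,0,6.2,0,0,0,0.6, 0,0,6.2,0,0,0,0.6, 0,0,6.2,0,0,0,0.6, 0,0,6.2,0,0,0,0.6, 0,0,6.2,0,0,0,0.6, 0,0,0,0,0,0,0.6]'
python3 - <<'E'
from h import *
s,R=st();print(R,s["joint_pos"])
rel([595,119.5,143],B)
E
```

```text
time_s: 1.77
position: [573.7, 73.8, 213.9]
ee_rot: [-3.072, -0.653, -0.002]
wrist_force: [0.1, -0.8, -0.5]
gripper_width: 0.399
time_s: 2.27
position: [571.6, 68.6, 213.6]
ee_rot: [3.135, -0.205, -0.001]
wrist_force: [-0.1, 1.0, -0.3]
gripper_width: 0.401
[[ 0.99 -0.13 -0.  ]
 [-0.13 -0.99 -0.  ]
 [-0.    0.   -1.  ]] [0.08 0.19 1.99 0.   0.97 1.78]
t 2.2667 pos [571.63  68.64 213.58] F [-0.11  1.01 -0.31] w 0.40130059544035374 tool shift cm [ 1.66 -5.35  7.06]
turn z 179.71335998688556 or -0.28664001311449283
```

```bash
python3 -m jog '[0,0,0,0.85,-2.65,0,0.6, 0,0,0,0.8,-2.7,0,0.6, 0,0,0,0,0,2,0.6, 0,0,0,0,0,0,0.6]'
python3 - <<'E'
from h import *
import cv2
rel([595,119.5,143],B)
for n,(a,b,c,d) in {"side":(130,240,180,330),"top":(120,230,150,310)}.items():
    im=eyes.camera(n)[a:b,c:d,::-1];cv2.imwrite(f"pics/{n}1.png",cv2.resize(im,None,fx=5,fy=5,interpolation=cv2.INTER_CUBIC))
E
```

```text
time_s: 2.6
position: [593.8, 120.4, 191.1]
ee_rot: [3.135, -0.189, -0.005]
wrist_force: [-0.8, -0.3, -1.4]
gripper_width: 0.399
t 2.6 pos [593.78 120.39 191.14] F [-0.76 -0.3  -1.39] w 0.39929781862414937 tool shift cm [0.15 0.07 4.81]
turn z -179.7066501346799 or 0.29334986532009566
```

View pics/side1.png

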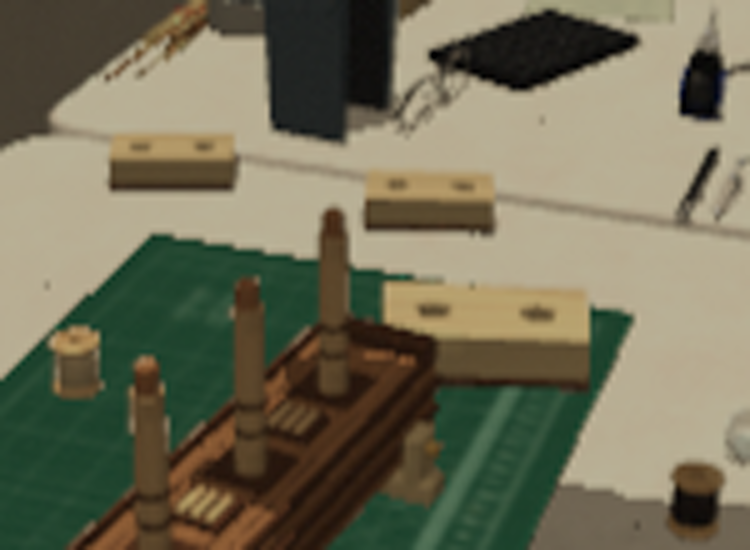

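View pics/top1.png

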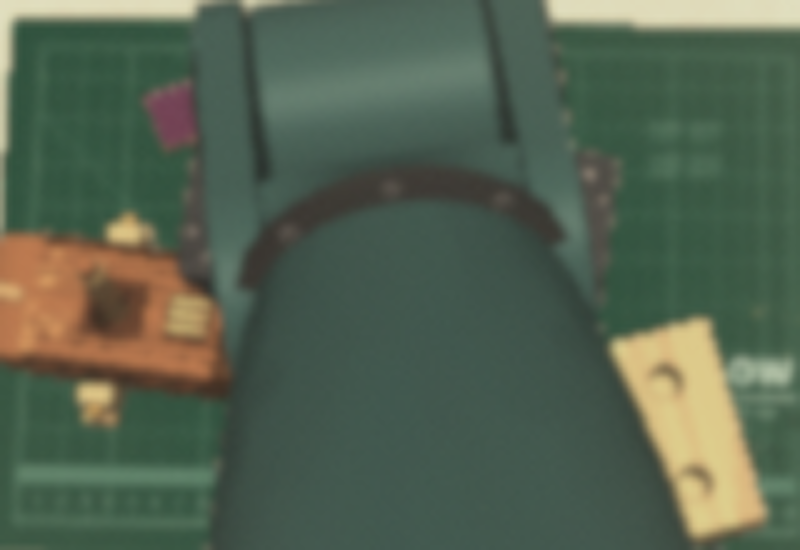

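Side view: the fingers stand at crop (265–395, 0–140), straddling the line above the stern mast head at (333,215). The top view is hidden by the arm. I'll lower round the mast.

```bash
python3 -m jog '[0,0,0,0.15,0,0.8,0.6, 0,0,0,0,0,1.0,0.6, 0,0,0,0,0,1.0,0.6, 0,0,0,0,0,1.0,0.6, 0,0,0,0,0,1.0,0.6, 0,0,0,0,0,0,0.6]'
python3 -m jog '[0,0,0,0,-0.2,0,0.6, 0,0,0,0,-0.2,0,0.6, 0,0,0,0,-0.1,0,0.6, 0,0,0,0,0,0,0.6]'
python3 - <<'E'
from h import *
rel([595,119.5,143],B)
E
```

```text
time_s: 3.2
position: [595.2, 119.4, 143.3]
ee_rot: [3.135, -0.197, -0.005]
wrist_force: [-0.1, -0.1, -0.3]
gripper_width: 0.399
time_s: 3.53
position: [597.5, 125.0, 146.4]
ee_rot: [-3.135, 0.196, -0.001]
wrist_force: [0.2, 0.2, 0.4]
gripper_width: 0.405
t 3.5333 pos [597.46 125.   146.38] F [0.25 0.22 0.41] w 0.40537053629136927 tool shift cm [-0.18  0.58  0.34]
turn z -179.96875496140206 or 0.031245038597944585
```

```bash
for i in 1; do python3 -m jog '[0,0,0,0,-0.1,0,0.6, 0,0,0,0,-0.1,0,0.6, 0,0,0,0,0,0,0.6]'; python3 -m jog '[0,0,0,0,-0.1,0,0.6, 0,0,0,0,0,0,0.6]';python3 -m jog '[0,0,0,0,-0.1,0,0.6, 0,0,0,0,0,0,0.6]'; done
```

```text
time_s: 3.78
position: [597.4, 126.8, 146.0]
ee_rot: [-3.135, 0.196, -0.0]
wrist_force: [-0.2, 0.3, 0.2]
gripper_width: 0.402
time_s: 3.95
position: [597.5, 127.7, 145.9]
ee_rot: [-3.135, 0.197, -0.0]
wrist_force: [-0.7, -0.9, 0.6]
gripper_width: 0.399
time_s: 4.12
position: [597.6, 128.7, 145.8]
ee_rot: [-3.135, 0.197, -0.0]
wrist_force: [-0.7, -0.7, -0.2]
gripper_width: 0.399
```

```bash
python3 -m jog '[0,0,0,0,-0.1,0,0.6, 0,0,0,0,0,0,0.6]';python3 -m jog '[0,0,0,0,-0.1,0,0.6, 0,0,0,0,0,0,0.6]'
```

```text
time_s: 4.28
position: [597.7, 129.7, 145.8]
ee_rot: [-3.135, 0.197, -0.0]
wrist_force: [0.2, -0.5, -0.5]
gripper_width: 0.399
time_s: 4.45
position: [597.8, 130.7, 145.9]
ee_rot: [-3.135, 0.197, 0.0]
wrist_force: [0.2, -0.5, -0.6]
gripper_width: 0.401
```

```bash
python3 -m jog '[0,0,0,0,-0.1,0,0.6, 0,0,0,0,0,0,0.6]'
```

```text
time_s: 4.62
position: [598.0, 131.7, 145.8]
ee_rot: [-3.135, 0.197, -0.0]
wrist_force: [0.3, 0.0, 0.1]
gripper_width: 0.4
```

```bash
python3 -m jog '[0,0,0,0,-0.1,0,0.6, 0,0,0,0,0,0,0.6]'
```

```text
time_s: 4.78
position: [598.1, 132.7, 145.8]
ee_rot: [-3.135, 0.197, 0.0]
wrist_force: [0.1, -0.4, -0.1]
gripper_width: 0.407
```

```bash
python3 -m jog '[0,0,0,0,-0.1,0,0.6, 0,0,0,0,0,0,0.6]'
```

```text
time_s: 4.95
position: [598.3, 133.7, 145.9]
ee_rot: [-3.135, 0.197, -0.0]
wrist_force: [0.4, -0.2, -0.4]
gripper_width: 0.4
```

```bash
cat >> h.py <<'E'
def snap(name,x0=180,y0=130,w=150,h=110,s=5,cam="side"):
    import cv2
    im=eyes.camera(cam)[y0:y0+h,x0:x0+w,::-1];cv2.imwrite(f"pics/{name}.png",cv2.resize(im,None,fx=s,fy=s,interpolation=cv2.INTER_CUBIC))
E
python3 -m jog '[0,0,0,0,-0.1,0,0.6, 0,0,0,0,0,0,0.6]'
python3 -c 'from h import *;snap("s2")'
```

```text
time_s: 5.12
position: [598.3, 134.6, 145.8]
ee_rot: [3.135, -0.197, -0.0]
wrist_force: [-0.3, -0.8, 0.6]
gripper_width: 0.402
```

View pics/s2.png

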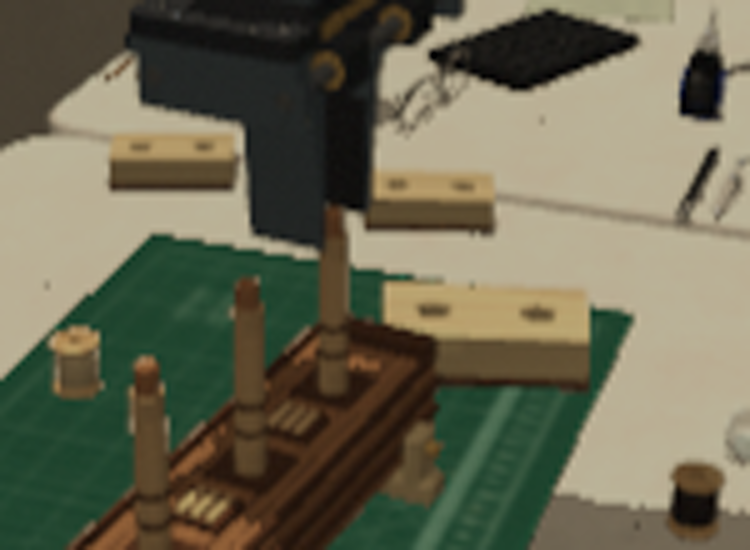

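```bash
python3 - <<'E'
from h import *
s,R=st();p=s["position"];print(p,R)
for nm,loc in {"front outer -x low":(-16,-32,22),"front outer +x low":(16,-32,22),"front inner -x":(-16,-18,22),"rear inner -x":(-16,18,22),"rear inner +x":(16,18,22),"rear outer -x":(-16,32,22)}.items():
    X=p+R@np.array(loc);print(nm,X,(proj("side",X)-[180,130])*5+2)
for m in [(595,119.5,147),(595,119.5,55)]: print((proj("side",m)-[180,130])*5+2)
E
```

```text
[598.3  134.57 145.79] [[ 0.99 -0.12 -0.  ]
 [-0.12 -0.99 -0.  ]
 [-0.    0.   -1.  ]]
front outer -x low [586.42 168.31 123.79] [315.33 302.71]
front outer +x low [618.17 164.31 123.79] [251.47 287.49]
front inner -x [584.67 154.42 123.79] [329.59 289.68]
rear inner -x [580.18 118.7  123.79] [364.6  257.69]
rear inner +x [611.93 114.71 123.79] [302.94 243.76]
rear outer -x [578.43 104.81 123.8 ] [377.6  245.82]
[333.97 208.01]
[332.95 382.03]
```

```bash
python3 - <<'E'
from h import *
s,R=st();p=s["position"]
f=lambda loc:(proj("side",p+R@np.array(loc))-[180,130])*5+2
for k in [(-38,-89,-57),(38,-89,-57),(-16,-32,22),(16,-32,22),(-16,-32,-5),(16,-32,-5)]: print(k,f(k))
print(s["joint_pos"])
E
python3 -c 'from h import *;snap("s3",180,90,150,120,5);snap("t3",120,100,160,110,5,"top")'
```

```text
(-38, -89, -57) [299.37 196.78]
(38, -89, -57) [133.65 161.06]
(-16, -32, 22) [315.33 302.71]
(16, -32, 22) [251.47 287.49]
(-16, -32, -5) [315.36 247.61]
(16, -32, -5) [250.52 232.95]
[ 0.18  0.33  1.94 -0.    0.86  1.88]
```

View pics/s3.png

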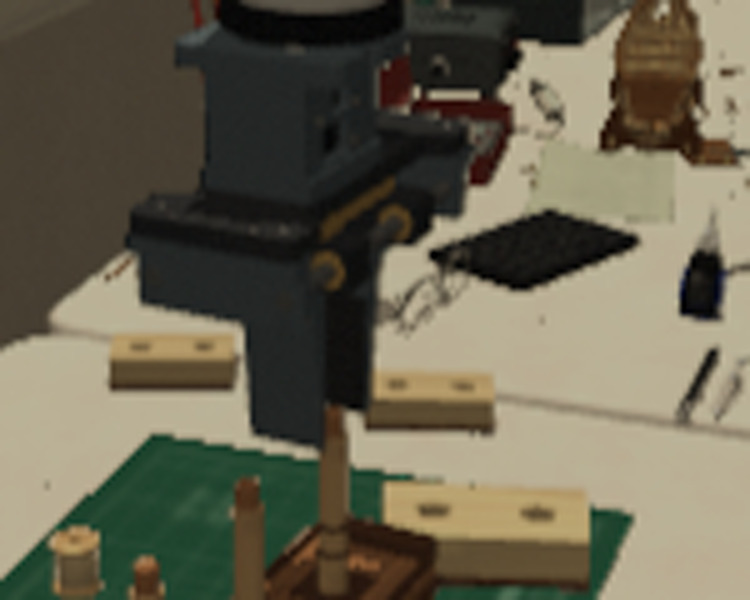

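View pics/t3.png

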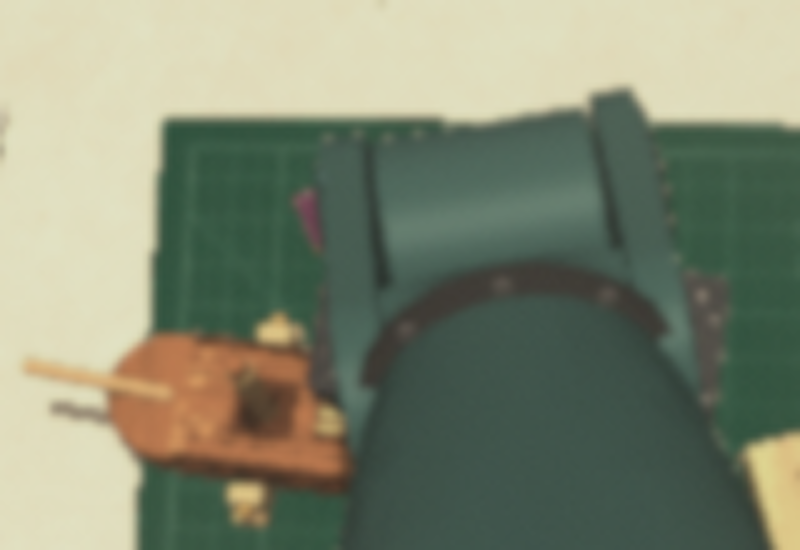

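Side view: the fingertips (bottom edge at crop y≈232–245) appear about 57 px, or about 28 mm, higher than the reported TCP predicts. The gripper body is shifted by the same amount, while the top view agrees in x and y. So the tips are about level with the masthead and nothing has been touched yet; the mast is still upright at (333,212). I'll go back over the mast and lower further, watching.

```bash
python3 -m jog '[0,0,0,-0.15,0.7,0,0.6, 0,0,0,-0.1,0.7,0,0.6, 0,0,0,0,0,0,0.6, 0,0,0,0,0,0,0.6]'
python3 -m jog '[0,0,0,0,0,0.5,0.6, 0,0,0,0,0,0.5,0.6, 0,0,0,0,0,0,0.6]'
python3 - <<'E'
from h import *
rel([595,119.5,113],B)
snap("s4",180,110,150,110,5)
s,R=st();p=s["position"];print(p)
E
```

```text
time_s: 5.6
position: [594.0, 120.4, 145.9]
ee_rot: [-3.135, 0.198, 0.0]
wrist_force: [-0.4, -0.5, 0.0]
gripper_width: 0.401
time_s: 5.85
position: [593.5, 121.0, 134.6]
ee_rot: [3.135, -0.197, -0.002]
wrist_force: [-0.3, 0.5, -0.2]
gripper_width: 0.402
t 5.85 pos [593.51 120.99 134.58] F [-0.33  0.49 -0.22] w 0.40162318909069933 tool shift cm [0.17 0.13 2.16]
turn z -179.98150225370458 or 0.018497746295423667
[593.69 121.03 135.  ]
```

View pics/s4.png

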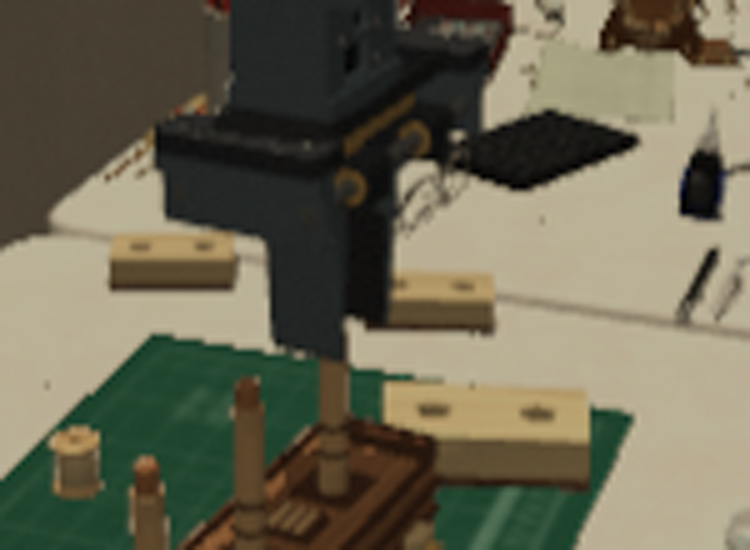

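The masthead is now hidden behind the bow-side finger (bottom edge at crop 345–360), so it lies between the fingers. I'll go 2 cm lower, then rock to the bow in 1 mm steps.

```bash
python3 -m jog '[0,0,0,0.1,0,0.5,0.6, 0,0,0,0,0,0.5,0.6, 0,0,0,0,0,0.5,0.6, 0,0,0,0,0,0.5,0.6, 0,0,0,0,0,0,0.6]'
python3 -m jog '[0,0,0,0,-0.2,0,0.6, 0,0,0,0,-0.2,0,0.6, 0,0,0,0,-0.1,0,0.6, 0,0,0,0,-0.1,0,0.6,0,0,0,0,0,0,0.6]'
```

```text
time_s: 6.32
position: [594.4, 120.8, 114.5]
ee_rot: [3.135, -0.197, -0.002]
wrist_force: [-0.5, 0.2, -0.3]
gripper_width: 0.401
time_s: 6.73
position: [596.0, 127.1, 116.1]
ee_rot: [-3.135, 0.196, -0.001]
wrist_force: [-0.5, 0.3, -0.0]
gripper_width: 0.396
```

```bash
python3 -m jog '[0,0,0,0,-0.1,0,0.6, 0,0,0,0,0,0,0.6]'
```

```text
time_s: 6.9
position: [596.0, 127.9, 116.0]
ee_rot: [-3.135, 0.197, -0.0]
wrist_force: [-0.2, -0.6, -0.5]
gripper_width: 0.397
```

```bash
python3 -m jog '[0,0,0,0,-0.1,0,0.6, 0,0,0,0,0,0,0.6]'
```

```text
time_s: 7.07
position: [596.1, 128.9, 115.9]
ee_rot: [3.135, -0.197, 0.0]
wrist_force: [0.2, -0.3, 0.4]
gripper_width: 0.399
```

```bash
python3 -m jog '[0,0,0,0,-0.1,0,0.6, 0,0,0,0,0,0,0.6]'
```

```text
time_s: 7.23
position: [596.2, 129.9, 115.8]
ee_rot: [-3.135, 0.197, -0.0]
wrist_force: [0.2, -0.1, -0.5]
gripper_width: 0.406
```

```bash
python3 -m jog '[0,0,0,0,-0.1,0,0.6, 0,0,0,0,0,0,0.6]'
```

```text
time_s: 7.4
position: [596.4, 130.9, 115.8]
ee_rot: [-3.135, 0.197, -0.0]
wrist_force: [-0.4, -0.6, -0.3]
gripper_width: 0.4
```

```bash
python3 -m jog '[0,0,0,0,-0.1,0,0.6, 0,0,0,0,0,0,0.6]'
```

```text
time_s: 7.57
position: [596.5, 131.9, 115.8]
ee_rot: [-3.135, 0.197, -0.0]
wrist_force: [-0.8, -0.6, 0.3]
gripper_width: 0.402
```

```bash
python3 -m jog '[0,0,0,0,-0.1,0,0.6, 0,0,0,0,0,0,0.6]'; python3 -c 'from h import *;snap("s5",180,110,150,110,5)'
```

```text
time_s: 7.73
position: [596.5, 132.7, 115.8]
ee_rot: [3.135, -0.196, -0.0]
wrist_force: [-1.2, -3.0, 1.1]
gripper_width: 0.4
```

View pics/s5.png

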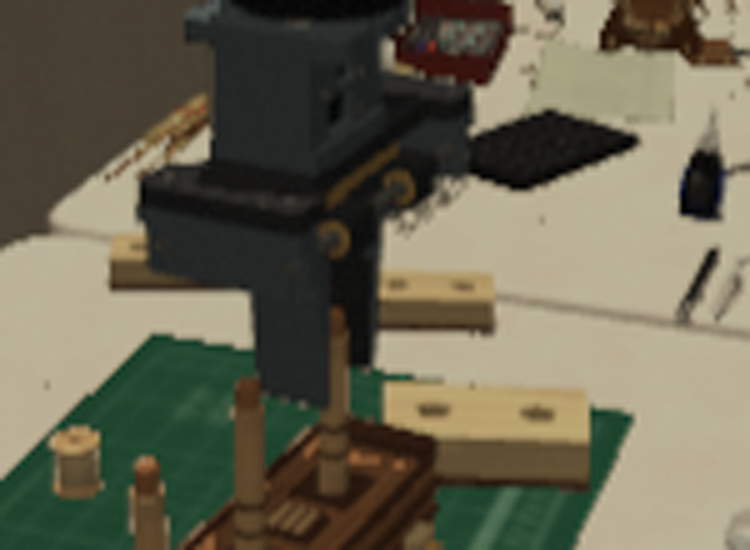

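Contact: a force of −3 N appeared over one 1 mm step. The mast at (337,315)–(332,490) is still about upright. I'll take one more small step to check the stiffness.

```bash
python3 -m jog '[0,0,0,0,-0.05,0,0.6, 0,0,0,0,0,0,0.6]'
```

```text
time_s: 7.95
position: [596.6, 133.1, 115.8]
ee_rot: [3.135, -0.196, -0.0]
wrist_force: [-0.0, -4.9, 1.0]
gripper_width: 0.404
```

```bash
python3 -m jog '[0,0,0,0,-0.03,0,0.6, 0,0,0,0,0,0,0.6]'
```

```text
time_s: 8.12
position: [596.6, 133.3, 115.8]
ee_rot: [3.135, -0.196, -0.0]
wrist_force: [-0.9, -6.0, 1.6]
gripper_width: 0.4
```

Stiff at about 5 N/mm, so firm towards the bow. Now back towards the stern.

```bash
python3 -m jog '[0,0,0,0,0.5,0,0.6, 0,0,0,0,0.5,0,0.6, 0,0,0,0,0.4,0,0.6, 0,0,0,0,0.3,0,0.6,0,0,0,0,0.2,0,0.6,0,0,0,0,0,0,0.6]'
```

```text
time_s: 8.62
position: [594.3, 114.3, 115.8]
ee_rot: [-3.135, 0.197, 0.0]
wrist_force: [0.2, 0.1, 0.2]
gripper_width: 0.399
```

```bash
python3 -m jog '[0,0,0,0,0.1,0,0.6, 0,0,0,0,0,0,0.6]'
```

```text
time_s: 8.78
position: [594.2, 113.7, 115.8]
ee_rot: [-3.135, 0.197, -0.0]
wrist_force: [0.3, -0.0, -0.9]
gripper_width: 0.399
```

```bash
python3 -m jog '[0,0,0,0,0.1,0,0.6, 0,0,0,0,0,0,0.6]'
```

```text
time_s: 8.95
position: [594.1, 112.7, 115.9]
ee_rot: [-3.135, 0.196, -0.0]
wrist_force: [0.3, -0.0, -0.9]
gripper_width: 0.4
```

```bash
python3 -m jog '[0,0,0,0,0.1,0,0.6, 0,0,0,0,0,0,0.6]'
```

```text
time_s: 9.12
position: [593.9, 111.7, 115.8]
ee_rot: [3.135, -0.197, -0.0]
wrist_force: [0.8, 0.3, -0.2]
gripper_width: 0.393
```

```bash
python3 -m jog '[0,0,0,0,0.1,0,0.6, 0,0,0,0,0,0,0.6]'
```

```text
time_s: 9.28
position: [593.8, 110.7, 115.8]
ee_rot: [-3.135, 0.197, 0.0]
wrist_force: [-0.3, -0.5, 0.2]
gripper_width: 0.399
```

```bash
python3 -m jog '[0,0,0,0,0.1,0,0.6, 0,0,0,0,0,0,0.6]'
```

```text
time_s: 9.45
position: [593.7, 109.7, 115.8]
ee_rot: [-3.135, 0.197, -0.0]
wrist_force: [-0.6, 0.6, -0.3]
gripper_width: 0.399
```

```bash
python3 -m jog '[0,0,0,0,0.05,0,0.6, 0,0,0,0,0,0,0.6]'
```

```text
time_s: 9.62
position: [593.7, 109.4, 115.9]
ee_rot: [-3.135, 0.197, -0.0]
wrist_force: [-0.5, 2.0, 0.5]
gripper_width: 0.401
```

```bash
python3 -m jog '[0,0,0,0,0.05,0,0.6, 0,0,0,0,0,0,0.6]'
```

```text
time_s: 9.78
position: [593.6, 109.0, 115.9]
ee_rot: [-3.135, 0.197, -0.0]
wrist_force: [0.4, 3.1, -0.7]
gripper_width: 0.398
```

```bash
python3 -m jog '[0,0,0,0,0.03,0,0.6, 0,0,0,0,0,0,0.6]'
```

```text
time_s: 9.95
position: [593.6, 108.7, 115.9]
ee_rot: [-3.135, 0.197, -0.0]
wrist_force: [0.0, 5.3, -0.1]
gripper_width: 0.4
```

Stern mast is firm: 5 N within about 1 mm on both sides, and the free span of 22.4 mm equals the gap minus the mast. Its centre is at y≈121. Next the middle mast.

```bash
python3 -m jog '[0,0,0,0,-0.6,0,0.6, 0,0,0,0,-0.6,0,0.6, 0,0,0,0,0,-2,0.6, 0,0,0,0,0,-2,0.6, 0,0,0,0,0,-2,0.6, 0,0,0,0,0,0,0.6, 0,0,0,0,-3,0,0.6, 0,0,0,0,-3,0,0.6,0,0,0,0,-2,0,0.6,0,0,0,0,0,0,0.6]'; python3 - <<'E'
from h import *
rel([605,200.5,116],B);snap("s6",170,100,150,110,5)
E
```

```text
time_s: 10.78
position: [605.2, 202.9, 175.5]
ee_rot: [-3.135, 0.193, -0.0]
wrist_force: [-0.2, 0.0, -0.5]
gripper_width: 0.399
t 10.7833 pos [605.2  202.9  175.45] F [-0.18  0.03 -0.48] w 0.399227523685042 tool shift cm [0.01 0.24 5.94]
turn z -179.8612449692422 or 0.1387550307578067
```

View pics/s6.png

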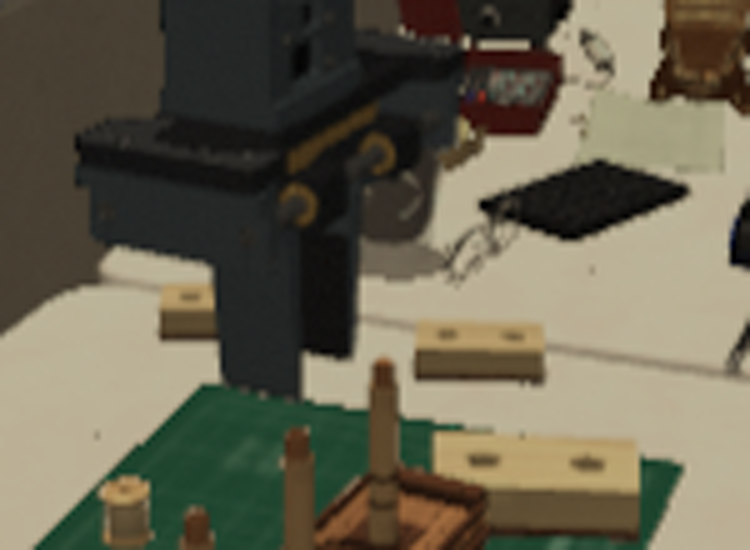

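```bash
python3 -m jog '[0,0,0,0,0,1,0.6, 0,0,0,0,0,1,0.6, 0,0,0,0,0,1,0.6, 0,0,0,0,0,1,0.6,0,0,0,0,0,1,0.6,0,0,0,0,0,1,0.6,0,0,0,0,0,0,0.6,0,0,0,0,0,0,0.6]'
python3 -m jog '[0,0,0,0,-0.2,0,0.6, 0,0,0,0,-0.2,0,0.6, 0,0,0,0,-0.1,0,0.6, 0,0,0,0,-0.1,0,0.6,0,0,0,0,-0.1,0,0.6,0,0,0,0,0,0,0.6]'
```

```text
time_s: 11.5
position: [604.7, 199.5, 115.1]
ee_rot: [3.135, -0.197, -0.002]
wrist_force: [-0.3, 0.5, 0.5]
gripper_width: 0.399
time_s: 12.0
position: [606.0, 207.0, 116.1]
ee_rot: [-3.135, 0.196, -0.001]
wrist_force: [-0.3, 0.2, 0.1]
gripper_width: 0.399
```

```bash
python3 -m jog '[0,0,0,0,-0.1,0,0.6, 0,0,0,0,0,0,0.6]'
```

```text
time_s: 12.17
position: [606.0, 207.8, 115.9]
ee_rot: [-3.135, 0.197, -0.0]
wrist_force: [0.2, -0.3, -0.5]
gripper_width: 0.406
```

```bash
python3 -m jog '[0,0,0,0,-0.1,0,0.6, 0,0,0,0,0,0,0.6]'
```

```text
time_s: 12.33
position: [606.2, 208.8, 115.8]
ee_rot: [3.135, -0.197, -0.0]
wrist_force: [0.8, 0.5, 0.2]
gripper_width: 0.401
```

```bash
python3 -m jog '[0,0,0,0,-0.1,0,0.6, 0,0,0,0,0,0,0.6]'
```

```text
time_s: 12.5
position: [606.3, 209.8, 115.8]
ee_rot: [-3.135, 0.197, -0.0]
wrist_force: [0.6, 0.1, -0.0]
gripper_width: 0.4
```

```bash
python3 -m jog '[0,0,0,0,-0.1,0,0.6, 0,0,0,0,0,0,0.6]'
```

```text
time_s: 12.67
position: [606.4, 210.8, 115.9]
ee_rot: [-3.135, 0.197, -0.0]
wrist_force: [-0.3, -0.5, -0.4]
gripper_width: 0.403
```

```bash
python3 -m jog '[0,0,0,0,-0.1,0,0.6, 0,0,0,0,0,0,0.6]'
```

```text
time_s: 12.83
position: [606.6, 211.8, 115.9]
ee_rot: [-3.135, 0.197, -0.0]
wrist_force: [-0.1, 0.8, -0.3]
gripper_width: 0.404
```

```bash
python3 -m jog '[0,0,0,0,-0.1,0,0.6, 0,0,0,0,0,0,0.6]'
```

```text
time_s: 13.0
position: [606.7, 212.8, 115.8]
ee_rot: [-3.135, 0.197, -0.0]
wrist_force: [0.1, 0.9, -0.2]
gripper_width: 0.399
```

```bash
python3 -m jog '[0,0,0,0,-0.05,0,0.6, 0,0,0,0,0,0,0.6]'
```

```text
time_s: 13.17
position: [606.7, 213.2, 115.9]
ee_rot: [-3.135, 0.197, -0.0]
wrist_force: [-0.6, -0.1, 0.3]
gripper_width: 0.399
```

```bash
python3 -m jog '[0,0,0,0,-0.1,0,0.6, 0,0,0,0,0,0,0.6]'
```

```text
time_s: 13.33
position: [606.9, 214.3, 115.9]
ee_rot: [-3.135, 0.197, -0.0]
wrist_force: [-0.1, 0.3, 0.5]
gripper_width: 0.404
```

```bash
python3 -m jog '[0,0,0,0,-0.1,0,0.6, 0,0,0,0,0,0,0.6]'
```

```text
time_s: 13.5
position: [607.0, 215.3, 115.9]
ee_rot: [-3.135, 0.197, -0.0]
wrist_force: [0.5, -0.4, -0.4]
gripper_width: 0.399
```

```bash
python3 -m jog '[0,0,0,0,-0.1,0,0.6, 0,0,0,0,0,0,0.6]';python3 -c 'from h import *;snap("s7",170,110,150,110,5)'
```

```text
time_s: 13.67
position: [607.1, 216.2, 115.8]
ee_rot: [-3.135, 0.197, -0.0]
wrist_force: [0.1, -0.0, 0.4]
gripper_width: 0.398
```

View pics/s7.png

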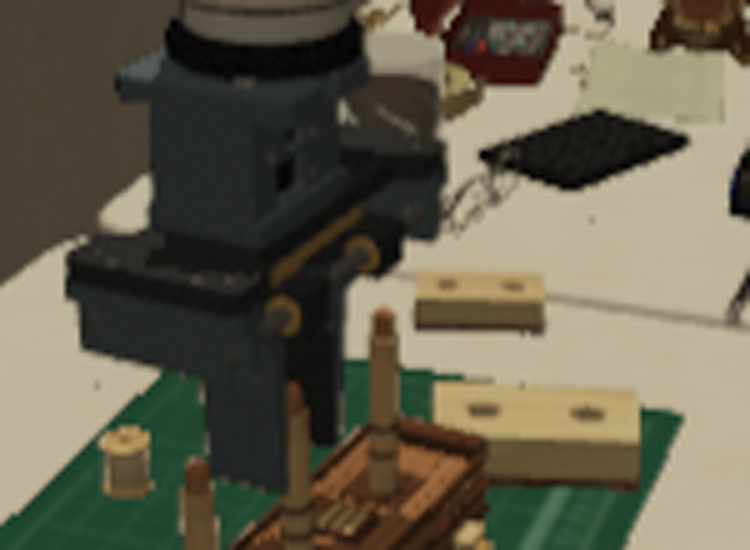

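The middle mast's head has moved from about (298,382) to (292,388), so it is tilting to the bow without force: loose. I'll follow it to the end of the play.

```bash
python3 -m jog '[0,0,0,0,-0.1,0,0.6, 0,0,0,0,-0.1,0,0.6, 0,0,0,0,0,0,0.6]'
```

```text
time_s: 13.97
position: [607.3, 218.2, 115.8]
ee_rot: [3.135, -0.197, -0.0]
wrist_force: [-0.8, -0.3, 0.6]
gripper_width: 0.397
```

```bash
python3 -m jog '[0,0,0,0,-0.1,0,0.6, 0,0,0,0,0,0,0.6]'
```

```text
time_s: 14.13
position: [607.5, 219.2, 115.9]
ee_rot: [3.135, -0.197, 0.0]
wrist_force: [-0.3, -2.0, 1.0]
gripper_width: 0.405
```

```bash
python3 -m jog '[0,0,0,0,-0.1,0,0.6, 0,0,0,0,0,0,0.6]'
```

```text
time_s: 14.3
position: [607.6, 220.1, 115.8]
ee_rot: [3.135, -0.197, -0.0]
wrist_force: [-0.2, -2.7, 1.9]
gripper_width: 0.398
```

```bash
python3 -m jog '[0,0,0,0,-0.1,0,0.6, 0,0,0,0,0,0,0.6]'
```

```text
time_s: 14.47
position: [607.7, 221.0, 115.9]
ee_rot: [3.135, -0.196, -0.0]
wrist_force: [-0.7, -4.4, 2.3]
gripper_width: 0.4
```

End of play to the bow, about 8 mm of tilt travel before the collar. Now back towards the stern.

```bash
python3 -m jog '[0,0,0,0,0.5,0,0.6, 0,0,0,0,0.5,0,0.6, 0,0,0,0,0.4,0,0.6, 0,0,0,0,0.3,0,0.6,0,0,0,0,0.2,0,0.6,0,0,0,0,0.2,0,0.6,0,0,0,0,0.2,0,0.6,0,0,0,0,0.2,0,0.6,0,0,0,0,0.2,0,0.6,0,0,0,0,0.2,0,0.6,0,0,0,0,0.2,0,0.6,0,0,0,0,0.2,0,0.6,0,0,0,0,0.1,0,0.6,0,0,0,0,0,0,0.6]'
```

```text
time_s: 15.63
position: [603.4, 187.1, 115.8]
ee_rot: [-3.135, 0.197, 0.0]
wrist_force: [1.2, 0.1, 0.6]
gripper_width: 0.399
```

```bash
python3 -m jog '[0,0,0,0,0.1,0,0.6, 0,0,0,0,0.1,0,0.6, 0,0,0,0,0,0,0.6]'
```

```text
time_s: 15.88
position: [603.2, 185.3, 115.8]
ee_rot: [3.135, -0.197, -0.0]
wrist_force: [-0.8, 1.1, 0.1]
gripper_width: 0.405
```

```bash
python3 -m jog '[0,0,0,0,0.1,0,0.6, 0,0,0,0,0,0,0.6]'
```

```text
time_s: 16.05
position: [603.0, 184.3, 115.8]
ee_rot: [-3.135, 0.197, 0.0]
wrist_force: [0.3, 0.1, 0.8]
gripper_width: 0.4
```

```bash
python3 -m jog '[0,0,0,0,0.1,0,0.6, 0,0,0,0,0,0,0.6]'
```

```text
time_s: 16.22
position: [603.0, 183.3, 115.8]
ee_rot: [3.135, -0.197, -0.0]
wrist_force: [0.0, 0.3, 0.6]
gripper_width: 0.401
```

```bash
python3 -m jog '[0,0,0,0,0.1,0,0.6, 0,0,0,0,0,0,0.6]'
```

```text
time_s: 16.38
position: [602.9, 182.3, 115.9]
ee_rot: [-3.135, 0.197, -0.0]
wrist_force: [-0.4, 0.3, 1.2]
gripper_width: 0.398
```

```bash
python3 -m jog '[0,0,0,0,0.1,0,0.6, 0,0,0,0,0,0,0.6]'
```

```text
time_s: 16.55
position: [602.8, 181.4, 115.9]
ee_rot: [-3.135, 0.197, -0.0]
wrist_force: [0.2, 1.9, -0.0]
gripper_width: 0.399
```

```bash
python3 -m jog '[0,0,0,0,0.1,0,0.6, 0,0,0,0,0,0,0.6]'
```

```text
time_s: 16.72
position: [602.7, 180.5, 115.9]
ee_rot: [-3.135, 0.197, -0.0]
wrist_force: [0.7, 2.9, 0.2]
gripper_width: 0.403
```

The stern play also ended, at about 181.5 (bow 219, centre 200.5). So the middle mast is the loose one, and the bow mast doesn't need touching. Next I centre, lower by 25 mm and grip.

```bash
python3 -m jog '[0,0,0,0,-0.5,0,0.6, 0,0,0,0,-0.5,0,0.6, 0,0,0,0,-0.5,0,0.6, 0,0,0,0,-0.5,0,0.6, 0,0,0,0,0,0.7,0.6, 0,0,0,0,0,0.9,0.6, 0,0,0,0,0,0.9,0.6, 0,0,0,0,0,0,0.6, 0,0,0,0,0,0,0.6]'; python3 - <<'E'
from h import *
rel([605,200.5,91],B);snap("s8",170,110,150,110,5)
E
```

```text
time_s: 17.47
position: [604.4, 199.9, 89.7]
ee_rot: [3.135, -0.197, -0.003]
wrist_force: [-0.3, -0.6, 0.8]
gripper_width: 0.4
t 17.4667 pos [604.44 199.91  89.7 ] F [-0.32 -0.55  0.77] w 0.3999085868242617 tool shift cm [ 0.05 -0.07 -0.13]
turn z -179.99199168244607 or 0.008008317553930056
```

View pics/s8.png

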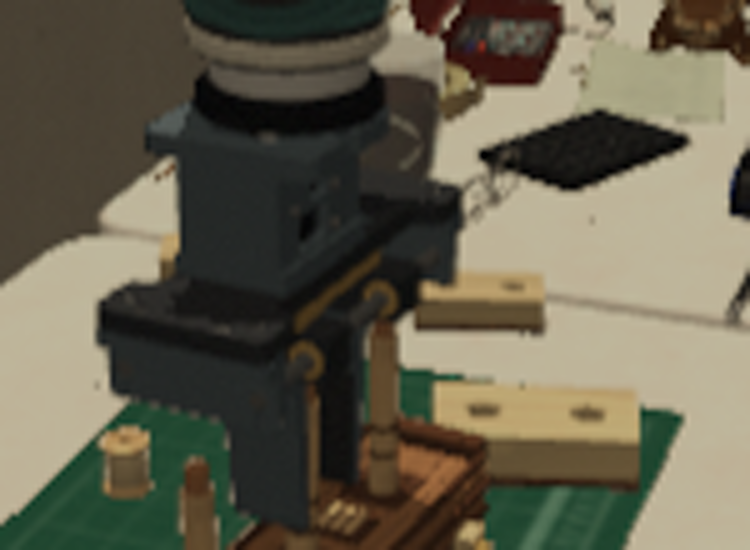

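The middle mast shows at (313,390–500) in the slit between the fingers. Closing.

```bash
python3 -m jog '[0,0,0,0,0,0,0.7, 0,0,0,0,0,0,0.75, 0,0,0,0,0,0,0.8, 0,0,0,0,0,0,0.85, 0,0,0,0,0,0,0.9,0,0,0,0,0,0,1,0,0,0,0,0,0,1,0,0,0,0,0,0,1,0,0,0,0,0,0,1,0,0,0,0,0,0,1]'
python3 -m jog '[0,0,0,0,0,-0.3,1, 0,0,0,0,0,-0.5,1,0,0,0,0,0,-0.5,1,0,0,0,0,0,0,1]'
```

```text
time_s: 18.35
position: [605.3, 200.3, 91.1]
ee_rot: [-3.135, 0.196, -0.001]
wrist_force: [0.2, -0.8, 4.7]
gripper_width: 0.149
time_s: 18.68
position: [605.6, 200.4, 105.0]
ee_rot: [-3.135, 0.197, -0.002]
wrist_force: [-0.1, -0.1, -0.5]
gripper_width: 0.147
```

Gripped (about 13.5 mm) and it slides up freely. Lifting clear.

```bash
python3 -m jog '[0,0,0,0,0,-0.6,1, 0,0,0,0,0,-0.6,1,0,0,0,0,0,-1,1,0,0,0,0,0,-1,1,0,0,0,0,0,-1.5,1,0,0,0,0,0,-1.5,1,0,0,0,0,0,0,1]'; python3 - <<'E'
from h import *
rel([530,200,170],B);rel([528,-24,170]);snap("s9",150,90,150,110,5)
E
```

```text
time_s: 19.27
position: [606.8, 200.8, 169.9]
ee_rot: [-3.134, 0.196, -0.007]
wrist_force: [0.5, -0.5, 0.2]
gripper_width: 0.148
t 19.2667 pos [606.82 200.76 169.92] F [ 0.55 -0.48  0.22] w 0.14783863573318928 tool shift cm [-7.61  1.03 -0.04]
turn z -179.9807836418033 or 0.019216358196700867
t 19.2667 pos [606.82 200.76 169.92] F [ 0.55 -0.48  0.22] w 0.14783863573318928 tool shift cm [-5.01 23.28 -0.07]
```

View pics/s9.png

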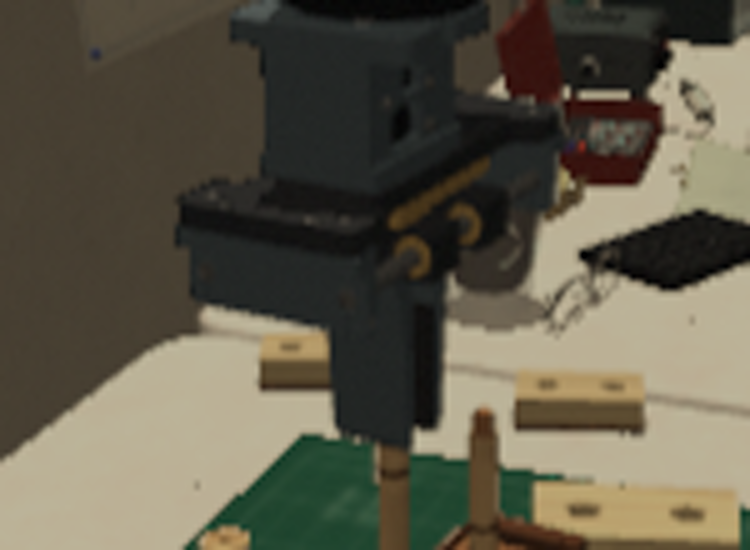

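```bash
python3 -m jog '[0,0,0,-1.5,0,0,1, 0,0,0,-2.3,0,0,1, 0,0,0,-2.3,0.5,0,1, 0,0,0,-1.5,1,0,1, 0,0,0,0.3,2.4,0,1, 0,0,0,0.3,2.6,0,1, 0,0,0,0.3,2.6,0,1, 0,0,0,0.3,2.6,0,1, 0,0,0,0.3,2.6,0,1,0,0,0,0.3,2.6,0,1,0,0,0,0.3,2.6,0,1,0,0,0,0.3,2.0,0,1,0,0,0,0.2,1.2,0,1,0,0,0,0,0.6,0,1,0,0,0,0,0,0,1,0,0,0,0,0,0,1]'; python3 - <<'E'
from h import *
rel([528,-24,140]);snap("s10",230,110,130,110,6);snap("t10",230,140,120,110,6,"top")
E
```

```text
time_s: 20.65
position: [526.3, -24.2, 165.7]
ee_rot: [-3.135, 0.197, 0.0]
wrist_force: [0.0, 0.8, 0.1]
gripper_width: 0.149
t 20.65 pos [526.26 -24.22 165.72] F [0.04 0.8  0.07] w 0.14855585213671266 tool shift cm [ 0.17 -0.04  2.57]
```

View pics/s10.png

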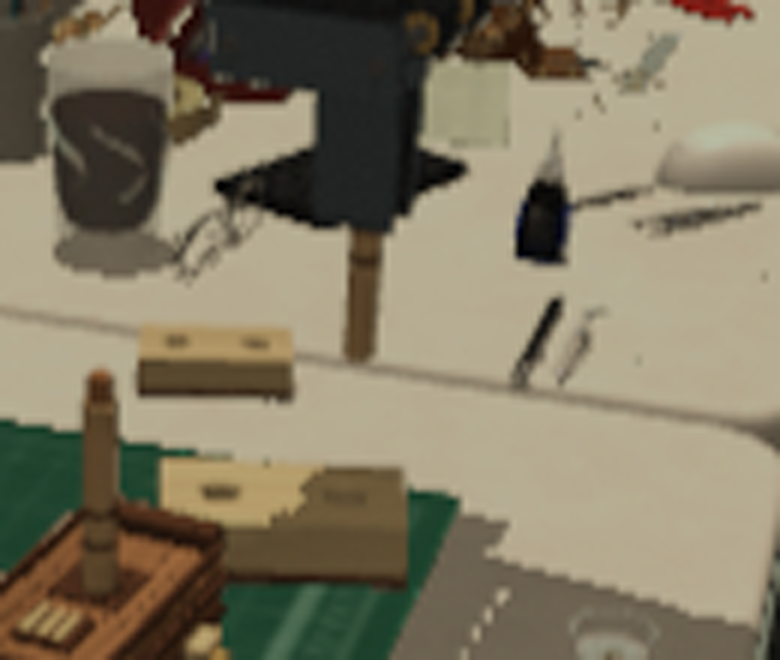

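View pics/t10.png

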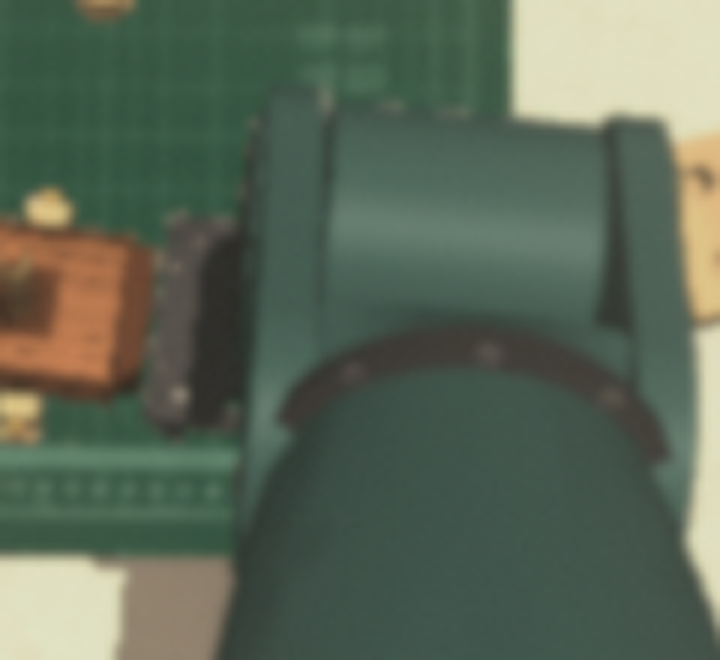

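Side view: the mast hangs upright with its foot at (360,355), and the target hole is at (345,495) in shadow. The top view is hidden by the arm. Now to compute the foot-to-hole offset.

```bash
python3 - <<'E'
from h import *
f=un(360,355,6,230,110);h=un(345,495,6,230,110)
print("foot @101.6",plane("side",*f,101.6)); 
for z in(32,33): print("hole",plane("side",*h,z))
p=get_state()["position"]
g=[p[0],p[1],101.6];print("robot foot px",(proj("side",g)-[230,110])*6+2.5)
for X in [(528,-24,33),(526.3,-24.2,33),(528,-25.5,33)]: print((proj("side",X)-[230,110])*6+2.5)
E
```

```text
foot @101.6 [526.15 -25.87 101.6 ]
hole [528.84 -25.81  32.  ]
hole [528.44 -23.96  33.  ]
robot foot px [358.49 356.77]
[345.97 495.12]
[349.76 495.53]
[346.77 493.64]
```

```bash
python3 -m jog '[0,0,0,0.17,0,1,1, 0,0,0,0,0,1,1,0,0,0,0,0,1,1,0,0,0,0,0,1,1,0,0,0,0,0,1,1,0,0,0,0,0,0.8,1,0,0,0,0,0,0,1,0,0,0,0,0,0,1]'; python3 - <<'E'
from h import *
rel([528,-24.3,75]);snap("s11",260,150,80,65,9)
E
```

```text
time_s: 21.42
position: [527.8, -24.9, 107.2]
ee_rot: [-3.135, 0.197, 0.002]
wrist_force: [-0.1, 0.4, 0.2]
gripper_width: 0.144
t 21.4167 pos [527.75 -24.88 107.25] F [-0.09  0.41  0.22] w 0.14351563946218088 tool shift cm [ 0.02 -0.06  3.22]
```

View pics/s11.png

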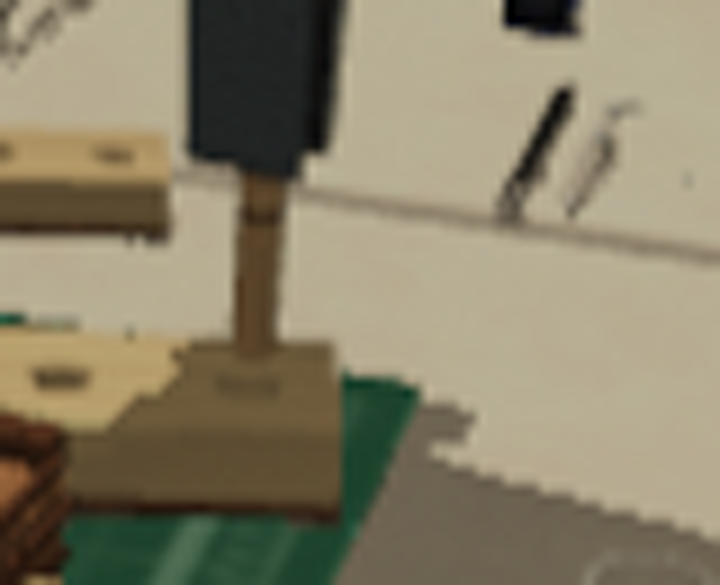

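```bash
python3 - <<'E'
from h import *
f=un(255,348,9,260,150);h=un(249,384,9,260,150)
for z in (43,45,47):print("foot",z,plane("side",*f,z))
print("hole",plane("side",*h,33))
print("vertical drop px at hole:",(proj("side",(528,-24.5,43))-proj("side",(528,-24.5,33)))*9)
E
```

```text
foot 43 [527.73 -27.77  43.  ]
foot 45 [526.92 -23.98  45.  ]
foot 47 [526.1  -20.19  47.  ]
hole [527.89 -23.31  33.  ]
vertical drop px at hole: [  1.89 -29.57]
```

```bash
python3 -m jog '[0,0,0,0.07,-0.06,0,1, 0,0,0,0,0,0.5,1,0,0,0,0,0,0.5,1,0,0,0,0,0,0.4,1,0,0,0,0,0,0,1]'; python3 -c 'from h import *;rel([528,-24,75]);snap("s12",260,150,80,65,9)'
```

```text
time_s: 21.88
position: [528.2, -24.3, 92.9]
ee_rot: [-3.135, 0.197, 0.002]
wrist_force: [0.2, 0.0, -1.2]
gripper_width: 0.146
t 21.8833 pos [528.25 -24.34  92.91] F [ 0.17  0.01 -1.25] w 0.14640566940951774 tool shift cm [-0.03 -0.03  1.79]
```

View pics/s12.png

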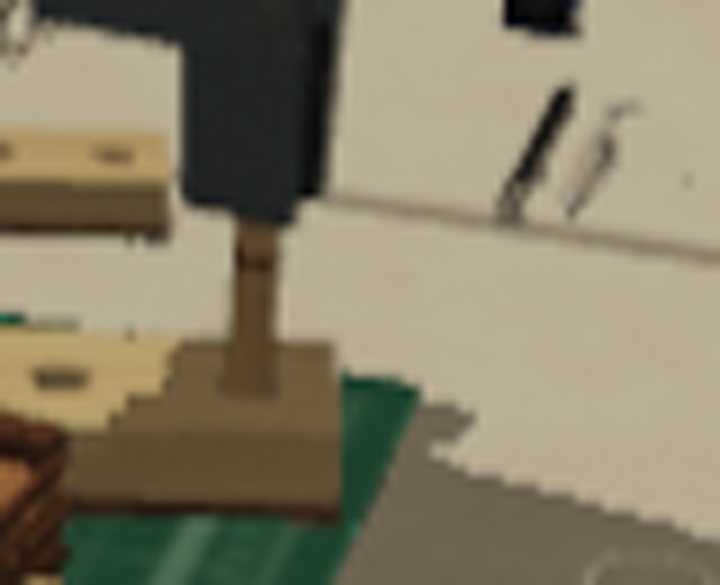

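The foot is at the hole mouth, well centred: mast 228–277 within the hole's 218–282, force near zero. Lowering on.

```bash
python3 -m jog '[0,0,0,0,0,0.3,1, 0,0,0,0,0,0.3,1,0,0,0,0,0,0.3,1,0,0,0,0,0,0.3,1,0,0,0,0,0,0,1]'
```

```text
time_s: 22.35
position: [528.5, -24.4, 81.2]
ee_rot: [-3.135, 0.197, 0.001]
wrist_force: [-0.6, -0.5, 0.2]
gripper_width: 0.145
```

```bash
python3 -m jog '[0,0,0,0,0,0.2,1, 0,0,0,0,0,0.1,1,0,0,0,0,0,0,1]'
```

```text
time_s: 22.6
position: [528.7, -24.4, 78.6]
ee_rot: [3.135, -0.197, -0.0]
wrist_force: [0.3, 0.6, -1.2]
gripper_width: 0.148
```

```bash
python3 -m jog '[0,0,0,0,0,0.1,1,0,0,0,0,0,0,1]'
```

```text
time_s: 22.77
position: [528.8, -24.4, 77.8]
ee_rot: [-3.135, 0.197, -0.0]
wrist_force: [-0.5, 0.6, -1.1]
gripper_width: 0.146
```

```bash
python3 -m jog '[0,0,0,0,0,0.1,1,0,0,0,0,0,0,1]'
```

```text
time_s: 22.93
position: [528.8, -24.4, 76.8]
ee_rot: [3.135, -0.197, -0.0]
wrist_force: [-0.8, 0.4, 0.0]
gripper_width: 0.147
```

```bash
python3 -m jog '[0,0,0,0,0,0.1,1,0,0,0,0,0,0,1]'
```

```text
time_s: 23.1
position: [528.7, -24.4, 75.7]
ee_rot: [-3.135, 0.197, 0.0]
wrist_force: [-0.7, 1.2, -0.3]
gripper_width: 0.149
```

```bash
python3 -m jog '[0,0,0,0,0,0.1,1,0,0,0,0,0,0,1]'
```

```text
time_s: 23.27
position: [529.1, -24.4, 75.1]
ee_rot: [3.135, -0.197, 0.001]
wrist_force: [-1.2, 0.2, 4.2]
gripper_width: 0.142
```

The bottom was met at 75 mm as predicted (4 N). Release, rise and look.

```bash
python3 -m jog '[0,0,0,0,0,-0.05,0.8,0,0,0,0,0,0,0.75,0,0,0,0,0,0,0.7,0,0,0,0,0,0,0.6,0,0,0,0,0,0,0.6,0,0,0,0,0,0,0.6]'
python3 -m jog '[0,0,0,0,0,-1,0.6,0,0,0,0,0,-1.5,0.6,0,0,0,0,0,-2,0.6,0,0,0,0,0,-2.5,0.6,0,0,0,0,0,-2.5,0.6,0,0,0,0,0,-2,0.6,0,0,0,0,0,0,0.6]'
python3 -c 'from h import *;snap("s13",200,130,130,100,6)'
```

```text
time_s: 23.77
position: [528.8, -24.4, 75.3]
ee_rot: [-3.135, 0.197, 0.0]
wrist_force: [-0.2, -0.8, 0.7]
gripper_width: 0.401
time_s: 24.35
position: [530.9, -24.5, 195.0]
ee_rot: [3.135, -0.197, 0.009]
wrist_force: [0.8, -0.3, 0.3]
gripper_width: 0.401
```

View pics/s13.png

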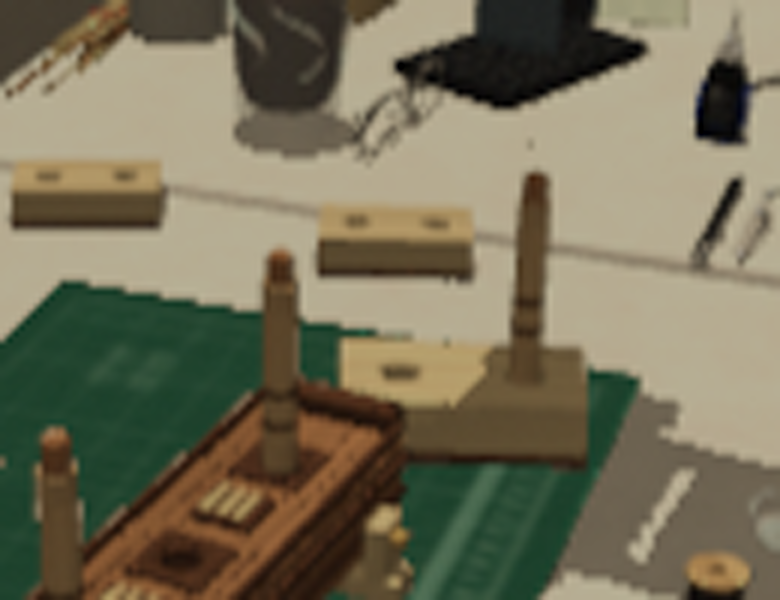

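The mast stands in the stand's near hole, head at crop (537,178) and emerging at (527,380), and the deck hole at (180,555) is empty. I'll back off and check seating height and tilt.

```bash
python3 -m jog '[0,0,0,0,0,-2,0.6,0,0,0,0,2,-1,0.6,0,0,0,0,3,0,0.6,0,0,0,0,3,0,0.6,0,0,0,0,3,0,0.6,0,0,0,0,3,0,0.6,0,0,0,0,3,0,0.6,0,0,0,0,3,0,0.6,0,0,0,0,3,0,0.6,0,0,0,0,3,0,0.6,0,0,0,0,3,0,0.6,0,0,0,0,2,0,0.6,0,0,0,0,0,0,0.6,0,0,0,0,0,0,0.6]'
python3 - <<'E'
from h import *
for z in(131,33): print(z,(proj("side",(528.3,-24.2,z))-[200,130])*6+2.5)
snap("s14",150,140,200,150,4);snap("t14",120,110,250,170,3,"top")
E
```

```text
time_s: 25.57
position: [489.4, -332.3, 219.4]
ee_rot: [-3.134, 0.199, 0.002]
wrist_force: [0.6, 1.0, 1.0]
gripper_width: 0.398
131 [538.26 173.37]
33 [525.43 374.81]
```

View pics/s14.png

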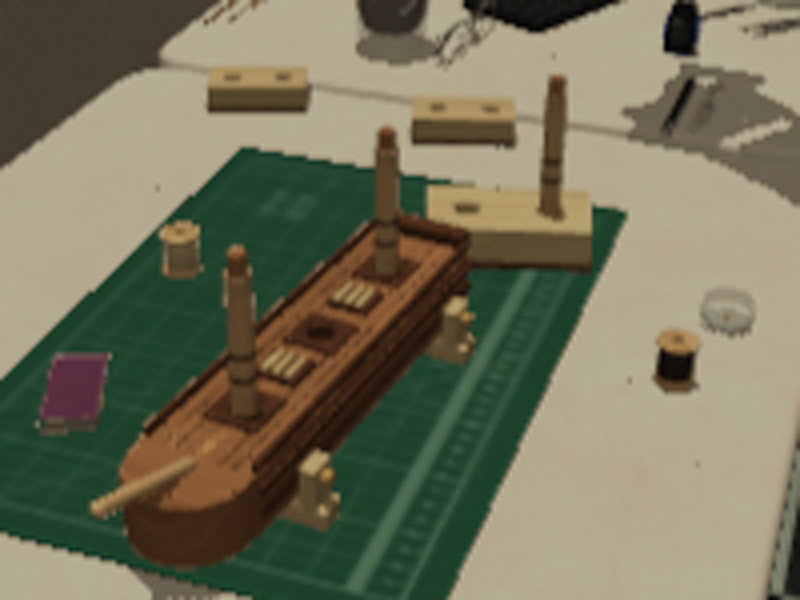

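View pics/t14.png

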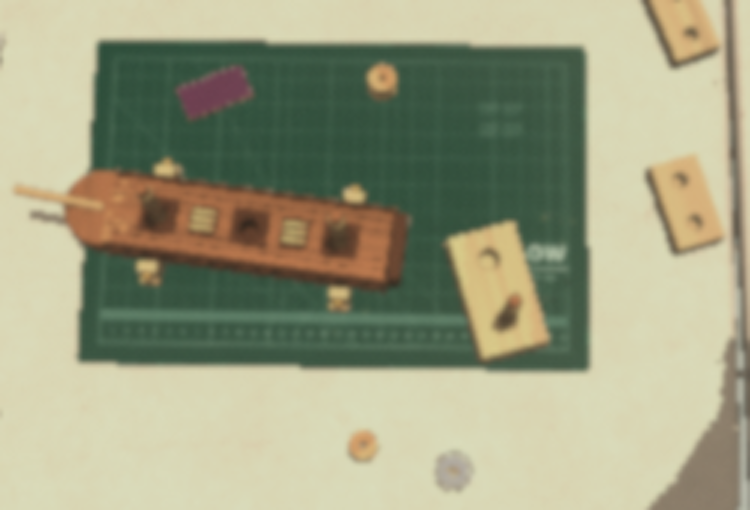

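The head projects to (538,173) and the hole mouth to (525,375) for a fully seated upright mast. I measured (537,178) and (527,380), so it agrees within about 2–3 mm. The spools, dish and firm masts are at their original pixels. Handing in.

```bash
python3 -c 'from workcell import order,get_state;print(order.job_done());print(get_state()["time_s"])'
```

```text
the job is handed in; nothing more can be done
None
the job is handed in; nothing more can be done
```

The middle mast was the loose one. It now stands in the near hole of the 110 mm gluing stand, and I handed the job in at about 26 s of the 59 s allowed.

**Finding it:**
- **Stern mast:** I rocked it bow then stern. It pushed back with 5–6 N within about 1 mm each way, so it is firm.
- **Middle mast:** It moved about 8 mm each way from upright with almost no force before meeting the collar.
- **Bow mast:** I left it untouched, since the loose one had been found.

**Placing it:** I drew the mast out and lowered it into the hole until it met the bottom with 4 N, at the height I had worked out. I then let go and backed the arm away.

**Last checks:** In the side view the mast is upright, and its masthead and the hole mouth are within 2–3 mm of where a fully seated mast should show. In both views the two other masts, the spools and the dish look unmoved, by eye.

**Disagreements:** In the side view the gripper sat about 28 mm higher than its reported height. My first pass over the stern mast therefore went just above it and touched nothing, and I set heights from the pictures and contact after that. Camera and arm positions also differed by about 1.5 mm in y, which I corrected for.

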